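# Put away the spare handwheel and its cases

### The arm

A 6-joint arm with a two-finger parallel gripper is mounted at the origin on the work surface. World frame = base frame: x ahead of the robot, y to its left, z up, the work surface at z = 0. Lengths are in m, angles in rad, forces in N, time in s.
With the tool pointing down it reaches from about 0.225 to 0.875 m from the base axis. Payload 3.4 kg.
Tool frame: the origin (TCP) lies at the very end of the fingers, on their centre line; the grasp point (between the pads) lies 19 mm behind it; z points along the fingers, y is the line along which they close (so a half turn about z gives the same grasp; the last joint's range is limited). The gripper opens to 85 mm and grips with 20 to 120 N. Pads are 22 mm wide; open, the fingers measure 114 mm over their backs; the gripper's body (76 mm by 85 mm) begins 54 mm behind the grasp point. The pads swing forward as they close: fully open they stand 13 mm farther back than shut.
Start: joints at [-1.357, 0.276, 1.505, -0, 1.361, -0.121], TCP at [0.189, -0.543, 0.231] pointing down, gripper open.
Joint ranges: [-2.89, 2.89], [-0.75, 2.08], [0.22, 2.7], [-1.18, 4.32], [0.11, 2.71], [-2.7, 2.7]. Speed limits (rad/s): [2.57, 2.57, 3.14, 3.14, 3.14, 3.14].

### API

Orientations are given as a unit quaternion [w, x, y, z].
In Python, from rig import manip, get_image, camera_info gives the robot as it stands. The module is installed in compiled form; this text tells all that it offers.
- The arm moves only by the shell command python3 -m crank 'ROWS' [FORCE]. ROWS is a JSON object of lists of equal length, an entry for each row: "translation": the shift along the tool's x, y, z in mm, a list of three; "roll": the turn about the tool's z in rad; "fingers": the opening, from 0 (shut) to 1 (fully open). A call has 1 to 8 rows; each row shifts and turns the commanded pose from where the row before left it, along the tool's axes as they then stand; what a row does not reach is not made up. A row lasts 1/10 s, in which the tool goes at most 50 mm and 8.59 degrees, less where a joint would pass 70% of its speed; a pose out of reach is approached as far as the arm can. A call is refused whole if a number of a shift passes 50 or a number of a turn 0.15, either way. A call with a gripper value outside its range is refused whole. The fingers move at their own pace and stop on an object; FORCE is the grip in N (left out, the last holds). Time passes only in rows, so rows that do not move let the fingers close. It gives the time, the measured TCP pose, the force, the opening and the grip force at its end, in the units of the state.
- manip.get_state(): the state, without advancing time (a new reading comes with each control period).
- get_image(name): name is "scene" or "top"; returns the picture (420x560x3 uint8, blue, green, red); there is no depth.
- camera_info(name): a dict with "mtx" (3x3 intrinsics, pixels), "rvec" (rotation vector, rad) and "tvec" (3), from world to camera coordinates, as OpenCV has them. Camera axes: x right, y down, z forward; pixel columns grow to the right and rows downward; lengths in m; the calibration is good to about 2 mm. A picture is of the moment at which its call begins. camera_info takes no time and is no camera call.
- manip.sign_off(): hands the job in; it is judged then, once.
The state is a dict: "clock": time; "qpos": joint angles; "qd": joint speeds; "effort": joint torques, N m; "position": TCP position; "ee_rot": TCP orientation; "contact_force": force on the tool from outside, world axes, zero at the start; "moment": the same for the moment, N m; "width": finger opening in m; "gripper_force": force on a finger pad.
Only numpy, scipy, OpenCV 4.12 (cv2) and the standard library are available. Lean on these libraries where they do the work, as an engineer would, in place of code of your own. Each camera call takes 0.05 s, during which the arm holds its last target. There are 200 camera calls.

### The job

Put away the spare handwheel and its cases: stack the blue case squarely on the steel case, and the smaller red case squarely on the blue one, long sides parallel. Take the handwheel out of its rack and hang it by the rim in the trough of the orange J-hook under the lamp, then let go and leave everything at rest. Leave the steel case where it is, do not shift or tip the spray can, the jar or the vise, and never let the wheel drop to the bench.

Things in the scene. Friction and masses are not known exactly. Their poses are not given: they have to be found in the camera images.
- wheel: Dark steel handwheel, 0.35 kg, 180 mm across. Rim section 14 mm along the axis by 14 mm radially (inner radius 76). Three spokes 8 mm thick: at the start one points down, two lie 60 degrees either side of the top. Hub 40 mm across, 24 long. Origin at its centre, own x its axis (level), z up at the start. Starts upright in the rack's slot, facing like the rack, centre 105 mm above the bench.
- rack: Blue rack fixed to the bench, on the left or the right. Base 100 (x) by 170 (y) by 15 mm. Along its own y runs a slot 17 mm wide between two cheeks 10 mm thick, 120 long, reaching 65 mm above the bench; the wheel stands on its floor at 15 mm, between rubber stops 28 mm high. Origin at the centre of its underside; own x is the wheel's axis.
- hookstand: Grey stand fixed to the bench, left or right. Origin on the bench below the hook's trough; hook opens to own -x. Base x -45 to 105, y +-65, 12 mm high. 20 mm square post at x = 60, 442 mm high. Solid white lamp bar over it, x +-23, y +-55 mm, 22 high, underside 420 mm above the bench: no room for an upright gripper; tilt it sideways, in the wheel's plane.
- seat (a point): Top of the bar in the middle of the orange J-hook's trough, 275 mm above the bench. 10 mm round bar, level for 22 mm either side along the stand's x, then rising to the open tip (x = -40 mm, top 22 mm above this point) and to the post on the other side. The rim rests here, wheel axis along the stand's x, wheel centre about 76 mm below this point.
- case_base: Bare steel closed case, 110 (own x) by 68 (own y) by 40 mm high, 1.5 kg, standing on the bench: the foot of the column. Origin at the centre of its underside, z up.
- case_large: Blue closed metal case, 100 (own x) by 62 (own y) by 38 mm high, about 0.35 kg. Origin at the centre of its underside, z up. It starts on the bench, in front and to the left or right.
- case_small: Red closed metal case, 84 (own x) by 52 (own y) by 34 mm high, about 0.25 kg. Origin at the centre of its underside, z up. It starts on the bench, on the other side from the blue one.
- can: Tall spray can with a yellow label and a pale top, 60 mm in diameter, 240 mm high, loose, origin at the centre of its underside. It stands beside one end of the rack (along the rack's own y) and blocks a tilted approach to the wheel from that side. Leave it alone.
- jar: Low glass jar with a steel lid, 52 mm in diameter, 60 mm high, loose, beside the other end of the rack, origin at the centre of its underside. Leave it alone.
- vise: Small steel machine vise, 60 by 80 by 47 mm (its screw stands out 30 mm to own +y), 1.8 kg, loose, on the bench at the far side, origin at the centre of its underside. Leave it alone.
There are look-alikes about, which are no part of the job. What is shaped like the case_small but purple is not meant.

How it is judged:
By the outcome, as a careful person would: the job done as asked, in the order asked, and still so for the second after the job is handed in, with the robot touching nothing.
It also fails if it takes over 72 s, if anything falls off the work surface, if the arm or the gripper's body presses on something with over 40 N, if the wrist force passes 120 N, or if a joint passes its speed limit or range.

## Working session

There is one attempt and no reset: what is moved stays moved. The work goes in short steps, Python scripts to look and compute and a shell command to move; the robot and the scene stay as the last step left them, time stands still between calls to the robot, and variables do not carry over. Pictures are saved under pics/ and viewed, at most 10 in all, crops included, and the job is handed in when it is done.

```bash
mkdir -p pics; ls
cat > h.py <<'E'
import numpy as np,cv2
from rig import manip,get_image,camera_info
def cam(n):
    c=camera_info(n);R=cv2.Rodrigues(np.array(c["rvec"],float))[0];return np.array(c["mtx"],float),R,np.array(c["tvec"],float).ravel()
def ray(n,px,z):
    K,R,t=cam(n);px=np.atleast_2d(np.array(px,float));d=(R.T@np.linalg.inv(K)@np.c_[px,np.ones(len(px))].T).T
    o=-R.T@t;return o+d*((z-o[2])/d[:,2])[:,None]
def proj(n,P):
    K,R,t=cam(n);q=(K@(R@np.atleast_2d(np.array(P,float)).T+t[:,None])).T;return q[:,:2]/q[:,2:]
E
python3 - <<'E'
from h import *
for n in("scene","top"):
    cv2.imwrite(f"pics/{n}0.png",get_image(n));K,R,t=cam(n);print(n,-R.T@t,R[2],K[0,0])
E
```

```text
pics
scene [0.9813993  0.72335049 0.69753269] [-0.39689271 -0.73128112 -0.55471082] 385.2853069711636
top [0.3738223  0.01804167 1.26395064] [ 0.19451793 -0.01327175 -0.98080917] 455.57900119974175
```

View pics/scene0.png

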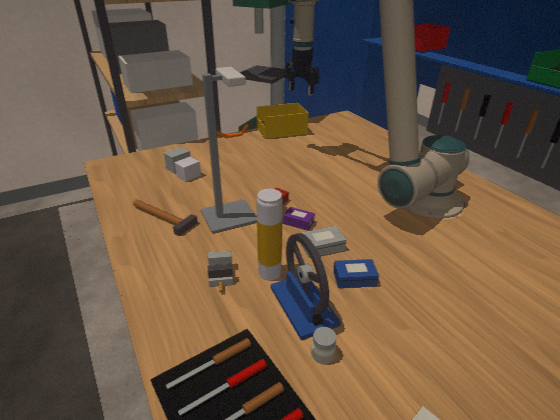

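View pics/top0.png

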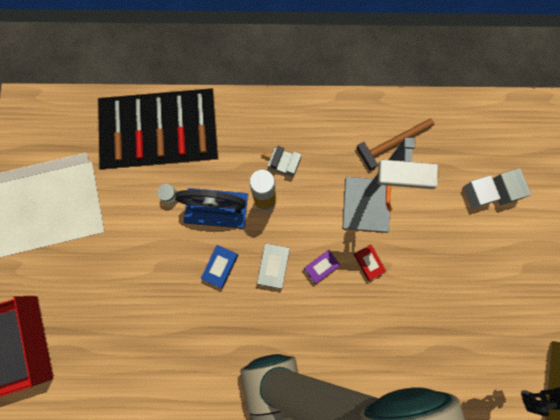

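Scene and top view: blue case at top-view (219,267), steel case (273,267), rack with wheel (215,205), can (262,185), jar (167,193), vise (285,160), and hook stand (367,203) with the lamp at (408,174) and the orange hook near (389,190). Two things could be the small case. Purple (321,267) is the excluded look-alike. Red (370,262) fits the description. I'll confirm that in an enlarged crop.

```bash
cat > m.py <<'E'
from h import *
def mask(img,name):
    h=cv2.cvtColor(img,cv2.COLOR_BGR2HSV);H,S,V=[h[...,i].astype(int) for i in range(3)]
    return {"red":((H<8)|(H>172))&(S>130)&(V>50),"blue":(H>105)&(H<125)&(S>130),"purple":(H>126)&(H<160)&(S>90),"steel":(S<75)&(V>90),"orange":(H>5)&(H<16)&(S>190)&(V>120)}[name].astype(np.uint8)*255
def case(img,name,roi,z):
    m=np.zeros(img.shape[:2],np.uint8);x0,y0,x1,y1=roi;m[y0:y1,x0:x1]=mask(img,name)[y0:y1,x0:x1]
    m=cv2.morphologyEx(m,cv2.MORPH_OPEN,np.ones((2,2),np.uint8))
    c=max(cv2.findContours(m,0,1)[0],key=cv2.contourArea)
    W=ray("top",cv2.convexHull(c).reshape(-1,2)+0.0,z)[:,:2]
    (cx,cy),(w,h),a=cv2.minAreaRect((W*1000).astype(np.float32))
    if w<h:w,h,a=h,w,a+90
    return np.round([cx,cy,w,h,(a+90)%180-90],1)
E
python3 - <<'E'
from m import *
im=get_image("top");cv2.imwrite("pics/top1.png",im)
print("blue",case(im,"blue",(195,235,245,298),.019+0.0))
print("steel",case(im,"steel",(250,235,297,298),.02))
print("purple",case(im,"purple",(297,245,345,292),.017))
print("red",case(im,"red",(345,235,395,292),.017))
print("rackpx",ray("top",[[184,225],[246,228],[248,190]],.015)[:,:2])
c=im[135:300,150:430];cv2.imwrite("pics/crop1.png",cv2.resize(c,None,fx=2.8,fy=2.8,interpolation=2))
s=get_image("scene");cv2.imwrite("pics/s1.png",s);cv2.imwrite("pics/crop2.png",cv2.resize(s[50:350,140:400],None,fx=2,fy=2,interpolation=2))
E
```

```text
blue [455.2 182.9  98.7  61.2 -25. ]
steel [456.9  36.5 113.5  69.6 -10.7]
purple [455.5 -95.6  84.4  51.9 -53.7]
red [ 466.3 -227.3   84.7   55.7   27.8]
rackpx [[0.57091314 0.28607099]
 [0.56311989 0.11467065]
 [0.67114542 0.11108693]]
```

View pics/crop1.png

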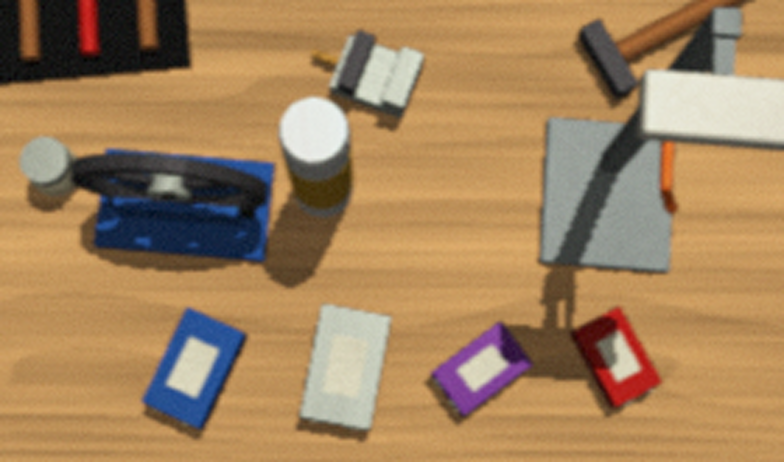

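View pics/crop2.png

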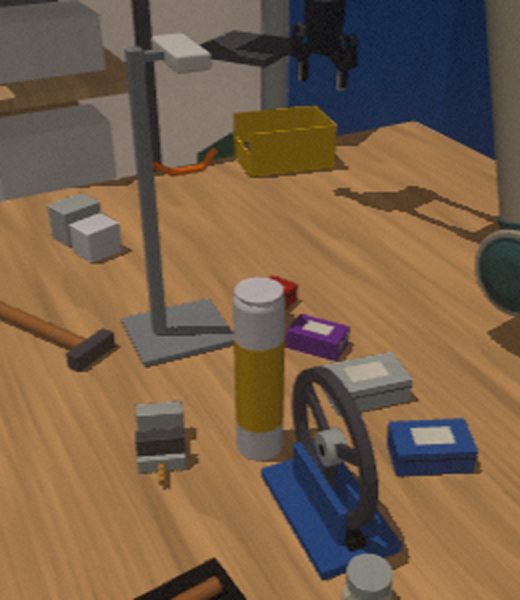

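Red (crop (617,358)) is solid red and the right size. The purple one at (482,368) is the look-alike, so I leave it. Next I'll locate the stand, rack and wheel, and get the tool pose.

```bash
cat >> h.py <<'E'
def pose():
    from scipy.spatial.transform import Rotation as Ro
    s=manip.get_state();q=s["ee_rot"];R=Ro.from_quat([q[1],q[2],q[3],q[0]]).as_matrix();return s,np.array(s["position"]),R
def go(x,y,z,head):
    "roll needed, then shift in tool axes after that roll (mm)"
    s,p,R=pose();a=np.degrees(np.arctan2(R[1,0],R[0,0]));dh=(head-a+90)%180-90;r=-np.radians(dh)
    c,sn=np.cos(r),np.sin(r);R2=R@np.array([[c,-sn,0],[sn,c,0],[0,0,1]])
    print("t",round(s["clock"],2),"head",round(a,1),"roll",round(r,3),"shift",np.round(R2.T@((np.array([x,y,z])-p)*1000),1),"q",np.round(s["qpos"],2),"F",np.round(s["contact_force"],1),"w",round(s["width"],4))
E
python3 - <<'E'
from m import *
im=cv2.imread("pics/top1.png");h=cv2.cvtColor(im,cv2.COLOR_BGR2HSV)
# stand base: grey mask
g=np.zeros(im.shape[:2],np.uint8);b=((h[...,1]<70)&(h[...,2]>20)).astype(np.uint8)*255;g[172:236,335:386]=b[172:236,335:386]
pts=cv2.convexHull(max(cv2.findContours(g,0,1)[0],key=cv2.contourArea)).reshape(-1,2);ap=cv2.approxPolyDP(pts,4,True).reshape(-1,2);print(ap)
pr=np.array([[346,177],[342.9,228.6],[388.6,231.4]]);print("stand corners",ray("top",pr,.012)[:,:2].round(3))
rk=np.array([[184.6,223.6],[244.6,228.6],[248.2,192.9]]);print("rack",ray("top",rk,.015)[:,:2].round(3))
o=mask(im,"orange");o[:150]=0;o[230:]=0;o[:,:370]=0;o[:,410:]=0;ys,xs=np.nonzero(o);print("hook top px",[(y,xs[ys==y].min(),xs[ys==y].max()) for y in sorted(set(ys))])
s=cv2.imread("pics/s1.png");o=mask(s,"orange");o[160:]=0;o[:110]=0;o[:,:214]=0;o[:,255:]=0;ys,xs=np.nonzero(o);print("hook scene",[(x,ys[xs==x].min(),ys[xs==x].max()) for x in sorted(set(xs))])
# wheel dark mask
w=(h[...,2]<75)&(h[...,1]<130);W=np.zeros_like(g);W[180:215,172:250]=w[180:215,172:250]*255
ys,xs=np.nonzero(W);print("wheel px",[(x,ys[xs==x].min(),ys[xs==x].max()) for x in range(xs.min(),xs.max()+1,5) if (xs==x).any()])
P,R=pose()[1:];print(R.round(3))
go(.4552,.1829,.15,-25)
E
```

```text
[[385 172]
 [385 231]
 [343 228]
 [346 177]]
stand corners [[ 0.711 -0.166]
 [ 0.563 -0.154]
 [ 0.555 -0.281]]
rack [[0.575 0.285]
 [0.561 0.119]
 [0.663 0.11 ]]
hook top px [(np.int64(186), np.int64(387), np.int64(389)), (np.int64(187), np.int64(387), np.int64(389)), (np.int64(188), np.int64(387), np.int64(389)), (np.int64(189), np.int64(387), np.int64(389)), (np.int64(190), np.int64(387), np.int64(389)), (np.int64(191), np.int64(387), np.int64(389)), (np.int64(192), np.int64(387), np.int64(389)), (np.int64(193), np.int64(387), np.int64(389)), (np.int64(194), np.int64(387), np.int64(389)), (np.int64(195), np.int64(387), np.int64(388)), (np.int64(196), np.int64(387), np.int64(388)), (np.int64(197), np.int64(387), np.int64(389)), (np.int64(198), np.int64(387), np.int64(388)), (np.int64(199), np.int64(387), np.int64(388)), (np.int64(200), np.int64(387), np.int64(388)), (np.int64(201), np.int64(387), np.int64(388)), (np.int64(202), np.int64(387), np.int64(388)), (np.int64(208), np.int64(390), np.int64(390))]
hook scene [(np.int64(225), np.int64(134), np.int64(134)), (np.int64(227), np.i
[... 934 characters left out ...]
(192), np.int64(201)), (182, np.int64(191), np.int64(202)), (187, np.int64(191), np.int64(204)), (192, np.int64(190), np.int64(204)), (197, np.int64(190), np.int64(204)), (202, np.int64(191), np.int64(205)), (207, np.int64(192), np.int64(206)), (212, np.int64(196), np.int64(206)), (217, np.int64(193), np.int64(207)), (222, np.int64(193), np.int64(206)), (227, np.int64(194), np.int64(207)), (232, np.int64(195), np.int64(207)), (237, np.int64(197), np.int64(212)), (242, np.int64(199), np.int64(207))]
[[ 0.944  0.329 -0.   ]
 [ 0.329 -0.944  0.001]
 [ 0.    -0.001 -1.   ]]
t 0.2 head 19.2 roll 0.771 shift [ -65.3 -770.2   81.5] q [-1.36  0.28  1.51  0.    1.36 -0.12] F [-0.1 -0.4  0.3] w 0.0857
```

```bash
python3 -m crank '{"translation":[[0,0,0],[0,0,0],[0,0,0],[0,0,0],[0,0,0],[0,0,0]],"roll":[0.13,0.13,0.13,0.13,0.13,0.12],"fingers":[1,1,1,1,1,1]}' 40
python3 -m crank '{"translation":[[-4,-48,5],[-4,-48,5],[-4,-48,5],[-4,-48,5],[-4,-48,5],[-4,-48,5],[-4,-48,5],[-4,-48,5]],"roll":[0,0,0,0,0,0,0,0],"fingers":[1,1,1,1,1,1,1,1]}'
python3 -m crank '{"translation":[[-4,-48,5],[-4,-48,5],[-4,-48,5],[-4,-48,5],[-4,-48,5],[-4,-48,5],[-4,-48,5],[-4,-48,5]],"roll":[0,0,0,0,0,0,0,0],"fingers":[1,1,1,1,1,1,1,1]}'
python3 -c "
from h import *
go(.4552,.1829,.012,-25)
for n,P in (('rack',(.618,.198,.195)),('seat',(.604,-.2207,.275))): print(n,proj('top',[P]).round(1),proj('scene',[P]).round(1))
c=np.cos(np.radians(-4.9));s=np.sin(np.radians(-4.9))
print(proj('top',[(.618-s*y,.198+c*y,.105) for y in(-90,90) for y in [y/1000]]).round(1))"
```

```text
clock: 0.8
position: [0.1889, -0.5429, 0.2311]
ee_rot: [-0.0, 0.976, -0.218, -0.0]
contact_force: [0.5, -0.4, -0.3]
width: 0.0856
gripper_force: 0.0
clock: 1.6
position: [0.322, -0.1796, 0.1912]
ee_rot: [0.0, 0.976, -0.216, 0.0]
contact_force: [0.9, 0.8, -0.0]
width: 0.0852
gripper_force: 0.0
clock: 2.4
position: [0.4549, 0.1824, 0.1511]
ee_rot: [0.0, 0.977, -0.215, 0.0]
contact_force: [1.9, -1.4, 0.1]
width: 0.0854
gripper_force: 0.0
t 2.4 head -24.9 roll 0.002 shift [ -0.   -0.6 139.1] q [ 0.24  0.21  1.81 -0.    1.12  2.25] F [ 1.9 -1.4  0.1] w 0.0854
rack [[206.1 194. ]] [[308.5 240.2]]
seat [[387.9 192.9]] [[233.8 133.5]]
[[246.2 204.8]
 [177.1 198.7]]
```

```bash
python3 -m crank '{"translation":[[0,-0.6,45],[0,0,45],[0,0,30],[0,0,15],[0,0,4],[0,0,0]],"roll":[0,0,0,0,0,0],"fingers":[1,1,1,1,1,1]}' 40
python3 -m crank '{"translation":[[0,0,0],[0,0,0],[0,0,0],[0,0,0],[0,0,0],[0,0,0]],"roll":[0,0,0,0,0,0],"fingers":[0,0,0,0,0,0]}' 40
python3 -m crank '{"translation":[[0,0,-10],[0,0,-30],[0,0,-40],[0,0,0]],"roll":[0,0,0,0],"fingers":[0,0,0,0]}' 40
python3 -c "
from m import *
im=get_image('top');cv2.imwrite('pics/t2.png',im);print(case(im,'steel',(250,235,297,298),.02))
go(.4569,.0365,.055,-10.7)"
```

```text
clock: 3.0
position: [0.4548, 0.1808, 0.0119]
ee_rot: [0.0, 0.976, -0.216, -0.0]
contact_force: [0.6, 0.0, 0.2]
width: 0.0851
gripper_force: 0.0
clock: 3.6
position: [0.457, 0.1817, 0.0141]
ee_rot: [-0.001, 0.976, -0.216, 0.002]
contact_force: [0.3, 1.3, 5.6]
width: 0.0611
gripper_force: 45.1
clock: 4.0
position: [0.4581, 0.1814, 0.097]
ee_rot: [-0.002, 0.976, -0.216, 0.004]
contact_force: [1.7, 0.2, -3.0]
width: 0.0611
gripper_force: 45.7
[456.8  36.5 113.8  69.6 -10.7]
t 4.05 head -24.9 roll -0.248 shift [ 27.1 141.9  39.7] q [ 0.24  0.27  1.89 -0.    0.98  2.24] F [-0.7  0.1 -3.3] w 0.061
```

```bash
python3 -m crank '{"translation":[[0,0,0],[0,0,0],[7,35.5,0],[7,35.5,0],[7,35.5,0],[6,35.5,0],[0,0,20],[0,0,0]],"roll":[-0.124,-0.124,0,0,0,0,0,0],"fingers":[0,0,0,0,0,0,0,0]}' 40
python3 -c "
from m import *
go(.4569,.0365,.054,-10.7)
im=get_image('top');cv2.imwrite('pics/t3.png',im)
print('blue',case(im,'blue',(245,225,305,305),.063+.019))"
```

```text
clock: 4.85
position: [0.4513, 0.0354, 0.0695]
ee_rot: [0.0, 0.995, -0.095, -0.004]
contact_force: [-0.3, -0.1, -3.8]
width: 0.0614
gripper_force: 45.7
t 4.85 head -10.9 roll -0.003 shift [ 5.4 -2.2 15.5] q [-0.08  0.26  1.99 -0.    0.9   1.69] F [-0.3 -0.1 -3.8] w 0.0614
blue [411.   40.2  57.9  25.6  84.5]
```

```bash
python3 -m crank '{"translation":[[5,-2,0],[0,0,0],[0,0,0]],"roll":[0,0,0],"fingers":[0,0,0]}' 40
python3 -c "
from m import *
go(.4569,.0365,.054,-10.7)"
```

```text
clock: 5.2
position: [0.4609, 0.0379, 0.0727]
ee_rot: [0.0, 0.996, -0.093, 0.0]
contact_force: [0.0, 1.2, -4.1]
width: 0.0608
gripper_force: 45.8
t 5.2 head -10.6 roll 0.001 shift [-3.7  2.1 18.7] q [-0.07  0.26  1.97 -0.    0.9   1.69] F [ 0.   1.2 -4.1] w 0.0608
```

```bash
python3 -c "
from m import *
for i in range(6):
  get_image('top'); s=manip.get_state(); print(np.round(np.array(s['position'])*1000,1),np.round(s['qd'],2)[:3])
go(.4569,.0365,.054,-10.7)"
```

```text
[460.6  37.9  72.7] [-0.   -0.    0.01]
[460.4  37.8  72.6] [-0. -0.  0.]
[460.3  37.7  72.5] [-0.  0.  0.]
[460.3  37.6  72.5] [-0.  0.  0.]
[460.3  37.5  72.4] [-0.  0.  0.]
[460.3  37.5  72.4] [-0.  0.  0.]
t 5.5 head -10.7 roll -0.0 shift [-3.1  1.6 18.4] q [-0.07  0.26  1.98 -0.    0.9   1.69] F [-0.  -0.9 -2.2] w 0.061
```

```bash
python3 -m crank '{"translation":[[0,1.5,10],[0,0,6],[0,0,0],[0,0,1.5],[0,0,0]],"roll":[0,0,0,0,0],"fingers":[0,0,0,0,0]}' 40
python3 -c "
from m import *
go(.4596,.0360,.054,-10.7)"
```

```text
clock: 6.0
position: [0.4601, 0.0358, 0.0546]
ee_rot: [0.0, 0.996, -0.093, -0.0]
contact_force: [0.5, -0.5, -3.2]
width: 0.0611
gripper_force: 45.9
t 6.0 head -10.7 roll -0.0 shift [-0.5 -0.1  0.6] q [-0.07  0.29  2.   -0.    0.86  1.68] F [ 0.5 -0.5 -3.2] w 0.0611
```

```bash
python3 -m crank '{"translation":[[0,0,1],[0,0,0.5],[0,0,0]],"roll":[0,0,0],"fingers":[0,0,0]}' 40
python3 -m crank '{"translation":[[0,0,0],[0,0,0],[0,0,0],[0,0,0],[0,0,0],[0,0,-15],[0,0,-35],[0,0,-45]],"roll":[0,0,0,0,0,0,0,0],"fingers":[0.95,1,1,1,1,1,1,1]}' 
python3 -m crank '{"translation":[[0,0,-20],[0,0,0],[0,0,0],[0,0,0],[0,0,0],[0,0,0]],"roll":[-0.135,-0.135,-0.135,-0.135,-0.132,0],"fingers":[1,1,1,1,1,1]}' 
python3 -c "
from m import *
go(.4663,-.2273,.15,27.8)"
```

```text
clock: 6.3
position: [0.4603, 0.0358, 0.0542]
ee_rot: [0.0, 0.996, -0.093, 0.0]
contact_force: [-2.5, -0.6, 4.4]
width: 0.061
gripper_force: 46.7
clock: 7.1
position: [0.4584, 0.0359, 0.1477]
ee_rot: [0.0, 0.996, -0.093, -0.003]
contact_force: [1.5, 0.4, 0.1]
width: 0.0854
gripper_force: 0.0
clock: 7.7
position: [0.46, 0.0359, 0.1682]
ee_rot: [0.0, 0.971, 0.24, -0.0]
contact_force: [-0.0, -0.0, -0.3]
width: 0.0854
gripper_force: 0.0
t 7.7 head 27.8 roll -0.001 shift [-117.1  235.7   18.2] q [-0.07  0.15  1.84 -0.    1.15  1.01] F [-0.  -0.  -0.3] w 0.0854
```

```bash
python3 -m crank '{"translation":[[-19.5,39.3,3],[-19.5,39.3,3],[-19.5,39.3,3],[-19.5,39.3,3],[-19.5,39.3,3],[-19.5,39.3,3],[0,0,0],[0,0,0]],"roll":[0,0,0,0,0,0,0,0],"fingers":[1,1,1,1,1,1,1,1]}' 
python3 -c "
from m import *
im=get_image('top');cv2.imwrite('pics/t4.png',im)
print('blue',case(im,'blue',(245,225,305,305),.059))
go(.4663,-.2273,.012,27.8)"
```

```text
clock: 8.5
position: [0.466, -0.2279, 0.1498]
ee_rot: [-0.001, 0.971, 0.238, -0.0]
contact_force: [-0.7, 0.3, -0.2]
width: 0.0855
gripper_force: 0.0
blue [457.9  33.9  98.5  58.8 -11.3]
t 8.55 head 27.6 roll -0.003 shift [1.000e-01 8.000e-01 1.379e+02] q [-0.59  0.25  1.75  0.    1.14  0.5 ] F [ 0.1 -0.3 -0.1] w 0.0857
```

```bash
python3 -m crank '{"translation":[[0,0.8,45],[0,0,45],[0,0,30],[0,0,14],[0,0,4],[0,0,0],[0,0,0]],"roll":[0,0,0,0,0,0,0],"fingers":[1,1,1,1,1,1,1]}' 40
python3 -m crank '{"translation":[[0,0,0],[0,0,0],[0,0,0],[0,0,0],[0,0,0],[0,0,0],[0,0,0]],"roll":[0,0,0,0,0,0,0],"fingers":[0,0,0,0,0,0,0]}' 40
python3 -c "
from m import *
im=get_image('top');cv2.imwrite('pics/t5.png',im)
go(.4663,-.2273,.012,27.8); print(pose()[1])"
python3 -m crank '{"translation":[[0,0,-10],[0,0,-30],[0,0,-45],[0,0,-45],[0,0,0],[0,0,0]],"roll":[0,0,0,0.13,0.13,0.13],"fingers":[0,0,0,0,0,0]}' 40
python3 -m crank '{"translation":[[0,0,0],[0,0,0],[0,0,0]],"roll":[0.13,0.145,0],"fingers":[0,0,0]}' 40
python3 -c "
from m import *
go(.4575,.0355,.15,-10.8)"
```

```text
clock: 9.25
position: [0.4677, -0.2278, 0.0134]
ee_rot: [0.001, 0.971, 0.24, 0.001]
contact_force: [0.6, 0.3, -0.4]
width: 0.0856
gripper_force: 0.0
clock: 9.95
position: [0.4669, -0.2279, 0.0133]
ee_rot: [0.0, 0.971, 0.24, 0.0]
contact_force: [-1.6, 2.3, 6.7]
width: 0.0512
gripper_force: 43.7
t 10.0 head 27.8 roll -0.001 shift [-0.3 -0.8  1.3] q [-0.59  0.41  1.92  0.    0.8   0.5 ] F [-0.7  2.3  6.1] w 0.0511
[ 0.46689108 -0.22788473  0.01329375]
clock: 10.6
position: [0.4675, -0.2287, 0.1446]
ee_rot: [0.001, 0.999, 0.045, 0.002]
contact_force: [-0.5, -0.5, -2.5]
width: 0.0515
gripper_force: 43.2
clock: 10.9
position: [0.4664, -0.228, 0.1425]
ee_rot: [0.0, 0.996, -0.09, -0.0]
contact_force: [-0.2, -0.1, -2.4]
width: 0.0512
gripper_force: 43.1
t 10.9 head -10.3 roll 0.008 shift [ -58.1 -257.1   -7.5] q [-0.59  0.26  1.76 -0.    1.12  1.16] F [-0.2 -0.1 -2.4] w 0.0512
```

```bash
python3 -m crank '{"translation":[[-9.7,-42.8,0],[-9.7,-42.8,0],[-9.7,-42.8,0],[-9.7,-42.8,0],[-9.7,-42.8,0],[-9.7,-42.8,0],[0,0,20],[0,0,10]],"roll":[0.008,0,0,0,0,0,0,0],"fingers":[0,0,0,0,0,0,0,0]}' 40
python3 -m crank '{"translation":[[0,0,0],[0,0,0],[0,0,0]],"roll":[0,0,0],"fingers":[0,0,0]}' 40
python3 -c "
from m import *
go(.4575,.0355,.0913,-10.8)"
```

```text
clock: 11.7
position: [0.4563, 0.0364, 0.1116]
ee_rot: [0.0, 0.996, -0.091, -0.001]
contact_force: [-1.2, 0.2, -3.4]
width: 0.0512
gripper_force: 43.5
clock: 12.0
position: [0.458, 0.0341, 0.1128]
ee_rot: [0.0, 0.996, -0.095, 0.001]
contact_force: [1.2, 0.6, -2.5]
width: 0.051
gripper_force: 43.4
t 12.0 head -10.9 roll -0.001 shift [-0.8 -1.2 21.5] q [-0.08  0.21  1.93 -0.    1.01  1.68] F [ 1.2  0.6 -2.5] w 0.051
```

```bash
python3 -m crank '{"translation":[[-0.7,-1.2,14],[0,0,5],[0,0,0],[0,0,1],[0,0,1],[0,0,0.7],[0,0,0]],"roll":[0,0,0,0,0,0,0],"fingers":[0,0,0,0,0,0,0]}' 40
python3 -c "
from m import *
go(.4575,.0355,.0913,-10.8)"
```

```text
clock: 12.7
position: [0.4573, 0.0363, 0.0913]
ee_rot: [0.0, 0.996, -0.094, 0.001]
contact_force: [-0.9, -0.7, 3.0]
width: 0.051
gripper_force: 44.2
t 12.7 head -10.8 roll 0.0 shift [ 0.4  0.7 -0. ] q [-0.07  0.23  1.96 -0.    0.95  1.69] F [-0.9 -0.7  3. ] w 0.051
```

```bash
python3 -m crank '{"translation":[[0,0,0],[0,0,0],[0,0,0],[0,0,0],[0,0,0],[0,0,-15],[0,0,-40],[0,0,-45]],"roll":[0,0,0,0,0,0,0,0],"fingers":[0.9,1,1,1,1,1,1,1]}' 
python3 -m crank '{"translation":[[0,0,-45],[0,0,-40],[0,0,-30],[0,0,0],[0,0,0],[0,0,0],[0,0,0],[0,0,0]],"roll":[-0.15,-0.15,-0.15,-0.15,-0.15,-0.15,-0.15,-0.15],"fingers":[1,1,1,1,1,1,1,1]}' 
python3 -m crank '{"translation":[[0,0,0],[0,0,0],[0,0,0],[0,0,0],[0,0,0]],"roll":[-0.15,-0.15,-0.15,-0.024,0],"fingers":[1,1,1,1,1]}' 
python3 -c "
from m import *
a=np.radians(-4.9);u=np.array([-np.sin(a),np.cos(a)]);C=np.array([.618,.198]);P=C+u*.081
print('over wheel, 81 left',P);go(P[0],P[1],.26,85.1)"
```

```text
clock: 13.5
position: [0.4556, 0.0365, 0.1905]
ee_rot: [0.0, 0.996, -0.094, -0.002]
contact_force: [0.4, 0.1, -0.2]
width: 0.0855
gripper_force: 0.0
clock: 14.3
position: [0.4567, 0.0365, 0.3055]
ee_rot: [-0.0, 0.873, 0.487, -0.0]
contact_force: [0.1, -0.3, -0.7]
width: 0.0854
gripper_force: 0.0
clock: 14.8
position: [0.4568, 0.0364, 0.3055]
ee_rot: [-0.0, 0.737, 0.676, -0.0]
contact_force: [0.5, -0.8, 0.4]
width: 0.0849
gripper_force: 0.0
over wheel, 81 left [0.62491877 0.27870397]
t 14.8 head 85.0 roll -0.002 shift [255.8 146.9  45.4] q [-0.07  0.06  1.59 -0.    1.49  0.02] F [ 0.5 -0.8  0.4] w 0.0849
```

```bash
python3 -m crank '{"translation":[[36.5,21,0],[36.5,21,0],[36.5,21,0],[36.5,21,0],[36.5,21,0],[36.5,21,0],[36.5,21,0],[0,0,0]],"roll":[0,0,0,0,0,0,0,0],"fingers":[1,1,1,1,1,1,1,1]}' 
python3 -m crank '{"translation":[[0,0,0],[0,0,20],[0,0,20],[0,0,0]],"roll":[0,0,0,0],"fingers":[1,1,1,1]}' 
python3 -c "
from m import *
go(.6249,.2787,.121,85.1)
im=get_image('top');cv2.imwrite('pics/t6.png',im);s=get_image('scene');cv2.imwrite('pics/s6.png',s)
a=im[160:300,150:420];b=s[90:370,180:420]
a=cv2.resize(a,(430,223));b=cv2.resize(b,(360,420));o=np.zeros((420,790,3),np.uint8);o[:223,:430]=a;o[:,430:]=b;cv2.imwrite('pics/v1.png',o)
print('red',case(im,'red',(235,215,310,310),.095),'blue',case(im,'blue',(235,225,310,310),.059))
"
```

```text
clock: 15.6
position: [0.6273, 0.2829, 0.3028]
ee_rot: [-0.001, 0.736, 0.677, 0.0]
contact_force: [-0.3, -0.7, -1.0]
width: 0.0857
gripper_force: 0.0
clock: 16.0
position: [0.6228, 0.2767, 0.2631]
ee_rot: [-0.001, 0.737, 0.676, -0.003]
contact_force: [-0.7, 0.4, -0.7]
width: 0.0856
gripper_force: 0.0
t 16.0 head 85.0 roll -0.002 shift [  2.6   2.7 142.1] q [ 0.32  0.43  1.19 -0.    1.53  0.4 ] F [-0.7  0.4 -0.7] w 0.0856
red [458.9  34.3  84.4  51.3 -10.5] blue [414.6  49.9  40.4   6.4  80.8]
```

View pics/v1.png

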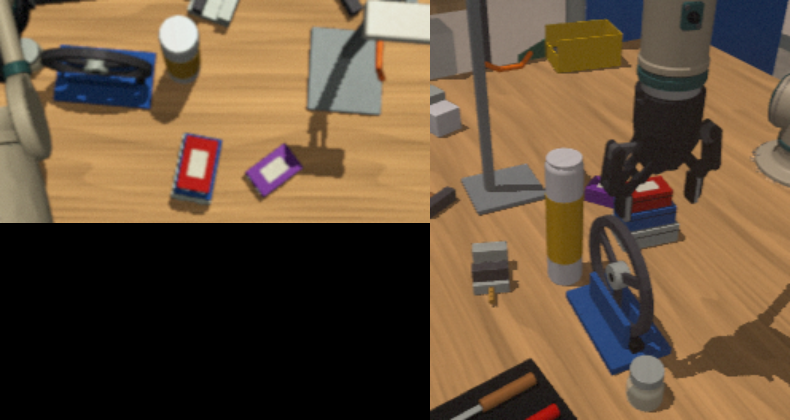

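The stack looks square: red is on blue on steel at crop (198,165). The gripper is over the left side of the wheel, and the can and jar are clear. Settling, then descending.

```bash
python3 -m crank '{"translation":[[0,0,40],[0,0,20],[0,0,0],[0,0,0],[0,0,0]],"roll":[0,0,0,0,0],"fingers":[1,1,1,1,1]}' 40
python3 -c "
from m import *
get_image('top');get_image('top')
go(.6249,.2787,.121,85.1)"
```

```text
clock: 16.6
position: [0.6263, 0.2788, 0.2082]
ee_rot: [0.001, 0.737, 0.676, 0.002]
contact_force: [0.6, -0.5, 0.6]
width: 0.0852
gripper_force: 0.0
t 16.7 head 85.1 roll 0.0 shift [-0.3 -1.4 86.8] q [ 0.32  0.45  1.29 -0.    1.4   0.4 ] F [-0.4 -0.3 -0.1] w 0.0853
```

```bash
python3 -m crank '{"translation":[[0,-1,40],[0,0,30],[0,0,12],[0,0,5],[0,0,0],[0,0,0]],"roll":[0,0,0,0,0,0],"fingers":[1,1,1,1,1,1]}' 
python3 -m crank '{"translation":[[0,0,0],[0,0,0],[0,0,0],[0,0,0],[0,0,0],[0,0,0],[0,0,0],[0,0,0]],"roll":[0,0,0,0,0,0,0,0],"fingers":[0.5,0.3,0.2,0.15,0.15,0.1,0,0]}' 30
python3 -c "
from m import *
go(.6249,.2787,.121,85.1)"
```

```text
clock: 17.3
position: [0.6253, 0.279, 0.1204]
ee_rot: [0.001, 0.737, 0.676, 0.001]
contact_force: [-0.6, -0.7, 1.1]
width: 0.0854
gripper_force: 0.0
clock: 18.1
position: [0.6252, 0.2786, 0.1189]
ee_rot: [0.001, 0.736, 0.676, 0.001]
contact_force: [2.8, -0.4, 0.2]
width: 0.0138
gripper_force: 29.8
t 18.1 head 85.1 roll 0.001 shift [ 0.1 -0.3 -2.1] q [ 0.32  0.51  1.42 -0.    1.21  0.4 ] F [ 2.8 -0.4  0.2] w 0.0138
```

```bash
python3 -m crank '{"translation":[[0,0,0],[0,0,0],[0,0,-4],[0,0,-10],[0,0,-16],[0,0,-20],[0,0,-20],[0,0,-20]],"roll":[0,0,0,0,0,0,0,0],"fingers":[0,0,0,0,0,0,0,0]}' 100
python3 -m crank '{"translation":[[0,0,-20],[0,0,-14],[0,0,-4],[0,0,0],[0,0,0]],"roll":[0,0,0,0,0],"fingers":[0,0,0,0,0]}' 100
python3 -c "
from m import *
im=get_image('top');s=get_image('scene');cv2.imwrite('pics/t7.png',im)
cv2.imwrite('pics/v2.png',cv2.resize(s[90:370,180:420],(480,560)))
go(.52,.2877,.2466,85.9)"
```

```text
clock: 18.9
position: [0.6212, 0.2786, 0.2076]
ee_rot: [-0.002, 0.737, 0.676, -0.003]
contact_force: [-0.1, -0.2, -2.9]
width: 0.0123
gripper_force: 98.0
clock: 19.4
position: [0.6227, 0.2785, 0.2449]
ee_rot: [-0.001, 0.737, 0.676, -0.002]
contact_force: [-0.0, -0.9, -3.2]
width: 0.0129
gripper_force: 98.0
t 19.5 head 85.1 roll -0.013 shift [   1.9 -103.4   -1.3] q [0.32 0.44 1.22 0.   1.48 0.4 ] F [ 1.1  0.2 -2.2] w 0.0128
```

View pics/v2.png

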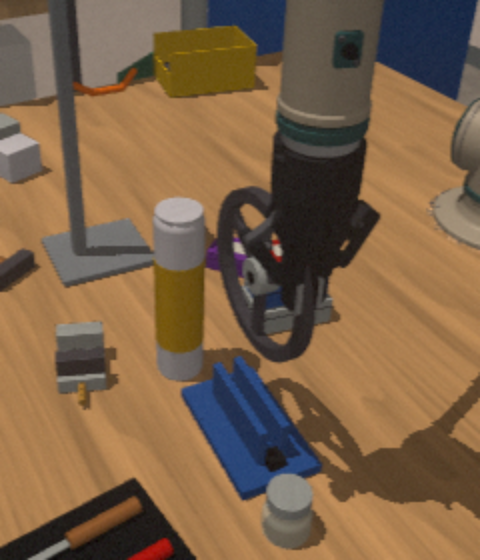

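The wheel is held upright and clear of the rack, at (265,275), and the can and jar are untouched. Backing out toward the robot, then across to in front of the hook.

```bash
python3 -m crank '{"translation":[[0,-20,0],[0,-34,0],[0,-34,0],[0,-16,0],[0,0,0]],"roll":[-0.013,0,0,0,0],"fingers":[0,0,0,0,0]}' 100
python3 -c "
from m import *
go(.5114,-.1149,.2466,85.9)"
```

```text
clock: 20.0
position: [0.5173, 0.2865, 0.2463]
ee_rot: [-0.001, 0.732, 0.682, -0.001]
contact_force: [0.6, 0.6, -3.6]
width: 0.0126
gripper_force: 98.1
t 20.0 head 86.0 roll 0.001 shift [-4.008e+02  2.280e+01 -1.000e-01] q [0.39 0.29 1.44 0.   1.41 0.46] F [ 0.6  0.6 -3.6] w 0.0126
```

```bash
python3 -m crank '{"translation":[[-20,0,0],[-40,0,0],[-40,0,0],[-40,0,0],[-40,0,0],[-40,0,0],[-40,0,0],[-40,0,0]],"roll":[0,0,0,0,0,0,0,0],"fingers":[0,0,0,0,0,0,0,0]}' 100
python3 -m crank '{"translation":[[-40,0,0],[-35,5,0],[-20,5,0],[-6,5,0],[0,3,0],[0,0,0],[0,0,0]],"roll":[0,0,0,0,0,0,0],"fingers":[0,0,0,0,0,0,0]}' 100
python3 -c "
from m import *
im=get_image('top');s=get_image('scene');cv2.imwrite('pics/t8.png',im);cv2.imwrite('pics/s8.png',s)
a=cv2.resize(im[130:270,300:470],(486,400));b=cv2.resize(s[50:250,170:340],(340,400));cv2.imwrite('pics/v3.png',np.hstack([a,b])[:, :800])
go(.5114,-.1149,.2466,85.9)
C=np.array([.5114,-.1149])
"
```

```text
clock: 20.8
position: [0.4993, -0.0151, 0.2463]
ee_rot: [0.0, 0.732, 0.681, -0.0]
contact_force: [0.6, -0.5, -3.0]
width: 0.0123
gripper_force: 98.1
clock: 21.5
position: [0.5094, -0.1137, 0.2464]
ee_rot: [-0.0, 0.732, 0.682, 0.0]
contact_force: [-0.2, -0.5, -3.1]
width: 0.0125
gripper_force: 98.1
t 21.6 head 86.0 roll 0.001 shift [-1.   2.2 -0. ] q [-0.35  0.19  1.59  0.    1.37 -0.28] F [-0.4  0.5 -3.4] w 0.0124
```

View pics/v3.png

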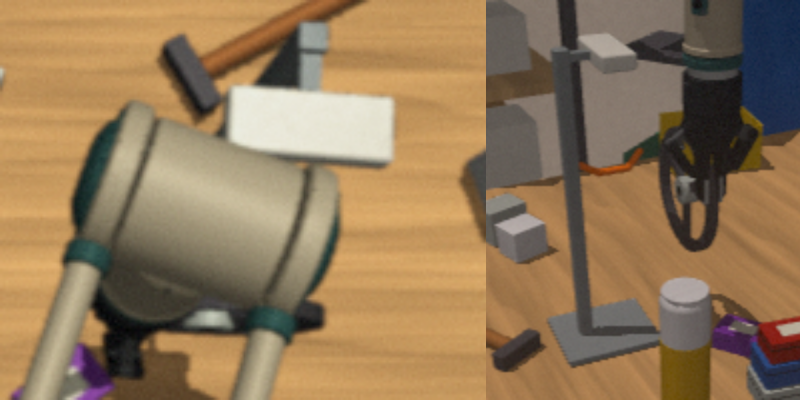

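View pics/s8.png

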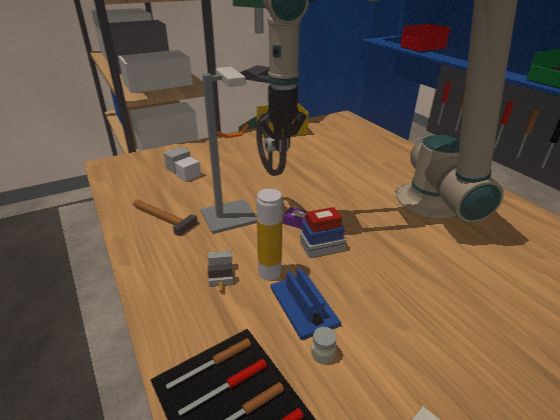

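```bash
python3 -c "
from m import *
for z in (.25,.35,.4,.42,.45,.5,.6): print(z,proj('scene',[(.5114,-.1149,z)]).round(0),proj('top',[(.5114,-.1149,z)]).round(0))
print(proj('scene',[(.627,-.167,.42),(.581,-.164,.42),(.581,-.164,.442)]).round(0))
for px in((325,195),(419,215),(373,170),(373,245)): print(px,[ray('top',[px],z)[0].round(3)[:2] for z in(.45,.55,.65)])"
```

```text
0.25 [[281. 149.]] [[340. 235.]]
0.35 [[282. 114.]] [[346. 229.]]
0.4 [[282.  95.]] [[350. 225.]]
0.42 [[282.  86.]] [[352. 223.]]
0.45 [[282.  74.]] [[354. 221.]]
0.5 [[282.  52.]] [[359. 216.]]
0.6 [[283.   5.]] [[370. 204.]]
[[230.  87.]
 [248.  85.]
 [248.  76.]]
(325, 195) [array([ 0.559, -0.063]), array([ 0.536, -0.053]), array([ 0.513, -0.043])]
(419, 215) [array([ 0.522, -0.234]), array([ 0.504, -0.203]), array([ 0.486, -0.172])]
(373, 170) [array([ 0.607, -0.152]), array([ 0.578, -0.132]), array([ 0.55 , -0.111])]
(373, 245) [array([ 0.467, -0.148]), array([ 0.456, -0.127]), array([ 0.444, -0.107])]
```

```bash
python3 -m crank '{"translation":[[3,0,-4],[0,0,0],[0,0,0]],"roll":[0,0,0],"fingers":[0,0,0]}' 100
python3 -c "
from m import *
s=get_image('scene');cv2.imwrite('pics/v4.png',cv2.resize(s[90:190,210:330],(720,600),interpolation=2))
go(.6114,-.1180,.2506,85.9)
p=pose()[1];v=np.array([.0715,.9974,0]);c=p-.081*v+[0,0,-.014]
print('hub',(proj('scene',[c])-[210,90])*6)
for k in (0,30,60,120,150,180,210,240,270,300): print(k,((proj('scene',[c+.09*(np.sin(np.radians(k))*v+[0,0,np.cos(np.radians(k))])])-[210,90])*6).round(0))"
```

```text
clock: 21.9
position: [0.5097, -0.1116, 0.251]
ee_rot: [0.0, 0.732, 0.681, 0.0]
contact_force: [0.1, -0.7, -1.8]
width: 0.0128
gripper_force: 98.1
t 21.95 head 85.9 roll 0.0 shift [  1.  101.9   0.3] q [-0.35  0.18  1.58 -0.    1.38 -0.28] F [-0.5 -0.  -2.2] w 0.0127
hub [[362.14195466 317.96590679]]
0 [[362. 137.]]
30 [[402. 195.]]
60 [[432. 291.]]
120 [[429. 470.]]
150 [[400. 502.]]
180 [[363. 483.]]
210 [[328. 425.]]
240 [[302. 341.]]
270 [[292. 251.]]
300 [[299. 175.]]
```

View pics/v4.png

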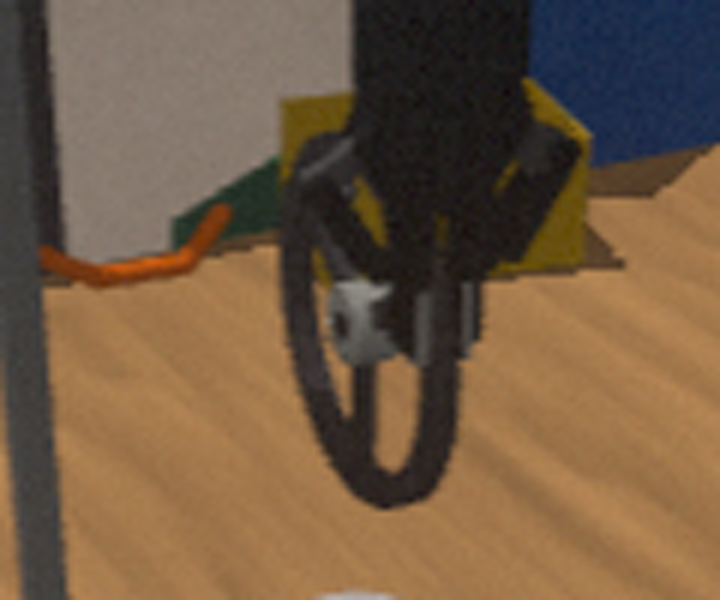

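The wheel is where predicted: hub about (355,320), lowest rim (393,505), hook tip (225,212). Inserting in small steps while watching the force.

```bash
python3 -m crank '{"translation":[[0,8,0],[0,12,0],[0,12,0],[0,12,0],[0,8,0],[0,0,0],[0,0,0]],"roll":[0,0,0,0,0,0,0],"fingers":[0,0,0,0,0,0,0]}' 100
python3 -m crank '{"translation":[[1,8,0],[0,12,0],[0,12,0],[0,10,0],[0,8,0],[0,0,0],[0,0,0],[0,0,0]],"roll":[0,0,0,0,0,0,0,0],"fingers":[0,0,0,0,0,0,0,0]}' 100
python3 -c "
from m import *
im=get_image('top');s=get_image('scene')
a=cv2.resize(im[130:270,300:460],(457,400));b=cv2.resize(s[60:190,180:290],(338,400),interpolation=2);cv2.imwrite('pics/v5.png',np.hstack([a,b]))
go(.6114,-.1180,.215,85.9)"
```

```text
clock: 22.65
position: [0.5614, -0.1156, 0.2502]
ee_rot: [-0.0, 0.732, 0.681, -0.0]
contact_force: [-1.4, 0.3, -2.6]
width: 0.0126
gripper_force: 98.1
clock: 23.45
position: [0.611, -0.1181, 0.2505]
ee_rot: [-0.0, 0.732, 0.681, -0.0]
contact_force: [0.2, 0.2, -2.2]
width: 0.0123
gripper_force: 98.1
t 23.55 head 85.9 roll -0.0 shift [ 0.2  0.4 35.7] q [-0.3   0.34  1.36 -0.    1.44 -0.23] F [ 0.  -0.2 -1.8] w 0.0124
```

View pics/v5.png

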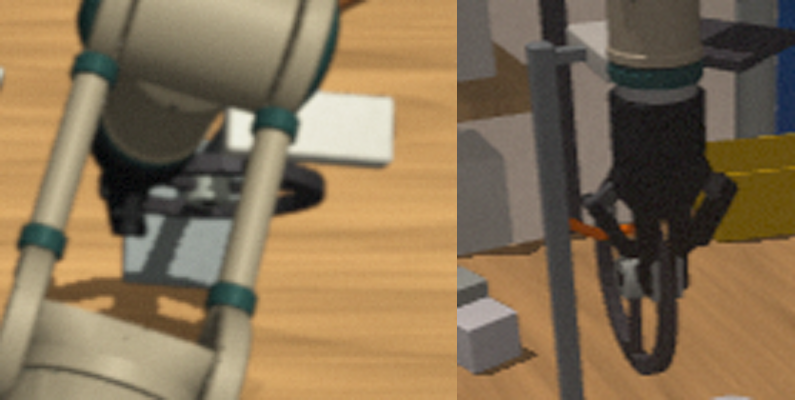

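```bash
python3 -m crank '{"translation":[[0,0,8],[0,0,10],[0,0,8],[0,0,3],[0,0,0],[0,0,0],[0,0,0]],"roll":[0,0,0,0,0,0,0],"fingers":[0,0,0,0,0,0,0]}' 100
python3 -m crank '{"translation":[[0,0,1.5],[0,0,0],[0,0,0]],"roll":[0,0,0],"fingers":[0,0,0]}' 100
python3 -m crank '{"translation":[[0,0,1.5],[0,0,0],[0,0,0]],"roll":[0,0,0],"fingers":[0,0,0]}' 100
python3 -m crank '{"translation":[[0,0,1.5],[0,0,0],[0,0,0]],"roll":[0,0,0],"fingers":[0,0,0]}' 100
```

```text
clock: 24.25
position: [0.6118, -0.1183, 0.222]
ee_rot: [0.0, 0.732, 0.681, 0.0]
contact_force: [0.4, -0.0, -2.3]
width: 0.0123
gripper_force: 98.0
clock: 24.55
position: [0.6114, -0.1183, 0.2202]
ee_rot: [0.0, 0.732, 0.681, 0.0]
contact_force: [-0.1, 0.5, -3.0]
width: 0.0122
gripper_force: 98.0
clock: 24.85
position: [0.6114, -0.1183, 0.2185]
ee_rot: [-0.0, 0.732, 0.681, -0.0]
contact_force: [-0.4, 0.2, -3.7]
width: 0.0126
gripper_force: 98.0
clock: 25.15
position: [0.6116, -0.1184, 0.2176]
ee_rot: [0.001, 0.732, 0.681, 0.0]
contact_force: [-1.0, -0.9, 0.2]
width: 0.0125
gripper_force: 98.5
```

```bash
python3 -m crank '{"translation":[[0,0,0.3],[0,0,0],[0,0,0],[0,0,0],[0,0,0],[0,0,0],[0,0,0],[0,0,0]],"roll":[0,0,0,0,0,0,0,0],"fingers":[0,0.2,0.3,0.5,0.8,1,1,1]}' 40
python3 -m crank '{"translation":[[0,0,0],[0,0,0],[10,0,0],[25,0,0],[40,0,0],[40,0,0],[20,0,0],[0,0,0]],"roll":[0,0,0,0,0,0,0,0],"fingers":[1,1,1,1,1,1,1,1]}'
python3 -m crank '{"translation":[[0,0,0],[0,0,0],[0,0,0],[0,0,0],[0,0,0],[0,0,0],[0,0,0],[0,0,0]],"roll":[0,0,0,0,0,0,0,0],"fingers":[1,1,1,1,1,1,1,1]}'
python3 -c "
from m import *
im=get_image('top');s=get_image('scene')
a=cv2.resize(im[130:300,220:430],(420,340));b=cv2.resize(s[60:260,180:360],(360,400),interpolation=2);o=np.zeros((400,780,3),np.uint8);o[:340,:420]=a;o[:,420:]=b;cv2.imwrite('pics/v6.png',o);go(.6,.1,.3,85.9)"
```

```text
clock: 25.95
position: [0.6114, -0.1183, 0.2168]
ee_rot: [0.0, 0.732, 0.681, -0.0]
contact_force: [0.5, -1.5, -0.5]
width: 0.0853
gripper_force: 0.0
clock: 26.75
position: [0.621, 0.0202, 0.2169]
ee_rot: [-0.001, 0.731, 0.683, 0.001]
contact_force: [-0.5, 0.3, 0.4]
width: 0.0852
gripper_force: 0.0
clock: 27.55
position: [0.6211, 0.0163, 0.2168]
ee_rot: [0.0, 0.732, 0.681, -0.0]
contact_force: [0.5, -0.6, -0.2]
width: 0.0857
gripper_force: 0.0
t 27.65 head 85.9 roll -0.0 shift [ 81.9 -27.1 -83.2] q [-0.09  0.35  1.43 -0.    1.36 -0.01] F [0.3 0.4 0.3] w 0.0854
```

View pics/v6.png

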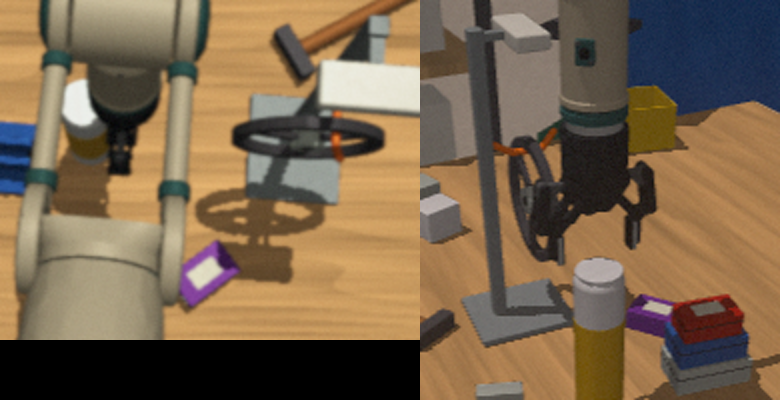

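The wheel hangs on the hook at crop (305,137). The gripper stands close to the can, so I'll go straight up, then back off toward the robot.

```bash
python3 -m crank '{"translation":[[0,0,-10],[0,0,-30],[0,0,-40],[0,0,-30],[0,0,-10],[0,-20,0],[0,-40,0],[0,-40,0]],"roll":[0,0,0,0,0,0,0,0],"fingers":[1,1,1,1,1,1,1,1]}'
python3 -m crank '{"translation":[[0,-40,0],[0,-40,0],[0,-20,0],[0,0,0],[0,0,0],[0,0,0],[0,0,0],[0,0,0]],"roll":[0,0,0,0,0,0,0,0],"fingers":[1,1,1,1,1,1,1,1]}'
for i in 1 2 3; do python3 -m crank '{"translation":[[0,0,0],[0,0,0],[0,0,0],[0,0,0],[0,0,0],[0,0,0],[0,0,0],[0,0,0]],"roll":[0,0,0,0,0,0,0,0],"fingers":[1,1,1,1,1,1,1,1]}' >/dev/null; done
python3 -c "
from m import *
A=get_image('scene')
for i in range(8): B=get_image('scene')
d=cv2.absdiff(A,B).max(2);print('motion',(d[100:220,190:300]>30).sum(),(d>30).sum())
im=get_image('top');print('red',case(im,'red',(235,215,310,310),.095),'blue',case(im,'blue',(235,225,310,310),.059),'steel',case(im,'steel',(235,225,310,310),.02))
t0=cv2.imread('pics/top1.png')
for n,r in(('can',(245,165,280,212)),('jar',(150,178,178,212)),('vise',(262,142,304,182))):
  x0,y0,x1,y1=r;print(n,cv2.absdiff(im,t0)[y0:y1,x0:x1].max(2).mean())
a=cv2.resize(im[130:300,150:430],(420,255));b=cv2.resize(B[60:330,170:370],(370,500),interpolation=2);o=np.zeros((500,790,3),np.uint8);o[:255,:420]=a;o[:,420:]=b;cv2.imwrite('pics/v7.png',o);go(.45,.1,.3,85.9)"
```

```text
clock: 28.45
position: [0.5201, 0.0237, 0.3356]
ee_rot: [-0.001, 0.732, 0.681, -0.001]
contact_force: [-0.2, 0.3, 1.2]
width: 0.0855
gripper_force: 0.0
clock: 29.25
position: [0.4225, 0.0307, 0.3363]
ee_rot: [-0.0, 0.732, 0.681, -0.0]
contact_force: [0.1, 0.5, 0.3]
width: 0.0855
gripper_force: 0.0
motion 524 526Traceback (most recent call last):
  File "<string>", line 6, in <module>
    im=get_image('top');print('red',case(im,'red',(235,215,310,310),.095),'blue',case(im,'blue',(235,225,310,310),.059),'steel',case(im,'steel',(235,225,310,310),.02))
                                    ~~~~^^^^^^^^^^^^^^^^^^^^^^^^^^^^^^^^^
  File "m.py", line 8, in case
    c=max(cv2.findContours(m,0,1)[0],key=cv2.contourArea)
ValueError: max() iterable argument is empty
```

```bash
python3 -m crank '{"translation":[[45,-10,0],[45,-10,0],[45,-10,0],[45,-10,0],[45,-10,0],[45,-10,0],[40,-10,0],[0,0,0]],"roll":[0,0,0,0,0,0,0,0],"fingers":[1,1,1,1,1,1,1,1]}'
for i in 1 2 3 4 5 6; do python3 -m crank '{"translation":[[0,0,0],[0,0,0],[0,0,0],[0,0,0],[0,0,0],[0,0,0],[0,0,0],[0,0,0]],"roll":[0,0,0,0,0,0,0,0],"fingers":[1,1,1,1,1,1,1,1]}' >/dev/null; done
cat > chk.py <<'E'
from m import *
F=[get_image('scene')]
for i in range(10): F.append(get_image('scene'))
d=np.max([cv2.absdiff(F[0],f) for f in F],0).max(2);print('motion',(d[100:220,190:300]>30).sum(),(d>30).sum());B=F[-1]
im=get_image('top');t0=cv2.imread('pics/top1.png')
for n,r,z in(('red',(235,215,310,310),.095),('blue',(235,225,310,310),.059),('steel',(235,225,310,310),.02)):
  try:print(n,case(im,n,r,z))
  except Exception as e:print(n,'hidden')
for n,r in(('can',(245,165,280,212)),('jar',(150,178,178,212)),('vise',(262,142,304,182))):
  x0,y0,x1,y1=r;print(n,cv2.absdiff(im,t0)[y0:y1,x0:x1].max(2).mean())
a=cv2.resize(im[130:300,150:430],(420,255));b=cv2.resize(B[60:330,170:370],(370,500),interpolation=2);o=np.zeros((500,790,3),np.uint8);o[:255,:420]=a;o[:,420:]=b;cv2.imwrite('pics/v7.png',o);go(.45,.1,.3,85.9)
E
python3 chk.py
```

```text
clock: 32.95
position: [0.373, 0.3496, 0.3361]
ee_rot: [-0.001, 0.73, 0.683, 0.0]
contact_force: [-0.0, -0.5, 0.6]
width: 0.0854
gripper_force: 0.0
motion 0 0
red [459.2  34.2  84.   51.2 -10.7]
blue [413.3  42.   56.3   6.4  79.9]
steel [465.7  34.5  43.5  26.6 -11.1]
can 6.221276595744681
jar 8.571428571428571
vise 6.523809523809524
t 38.35 head 85.9 roll -0.0 shift [-239.    93.2   36.8] q [ 0.61  0.13  1.44 -0.    1.57  0.68] F [-0.2 -0.6 -0.6] w 0.0856
```

```bash
python3 -c "
from m import *
im=get_image('top');t0=cv2.imread('pics/top1.png');g=lambda a:cv2.cvtColor(a,6).astype(np.float32)
for n,r in(('can',(245,165,280,212)),('jar',(150,178,178,212)),('vise',(262,142,304,182)),('bench',(430,200,470,250))):
  x0,y0,x1,y1=r;A=g(t0)[y0:y1,x0:x1];B=g(im)[y0:y1,x0:x1];print(n,np.round(cv2.phaseCorrelate(A,B,cv2.createHanningWindow(A.shape[::-1],5)),2) if 0 else [round(x,2) for x in cv2.phaseCorrelate(A,B,cv2.createHanningWindow(A.shape[::-1],5))[0]])
h=cv2.cvtColor(im,40);w=((h[...,2]<75)&(h[...,1]<130)).astype(np.uint8);w[:180]=0;w[215:]=0;w[:,:330]=0;w[:,430:]=0
ys,xs=np.nonzero(w);print('wheel cols',xs.min(),xs.max(),ys.min(),ys.max())
v=np.array([.0715,.9974,0]);c=np.array([.604,-.2207,.199]);print(proj('top',[c-.09*v,c+.09*v,c]).round(0))
print(np.round([case(im,'steel',(235,225,310,310),.04)],1))"
```

```text
can [0.09, 0.06]
jar [-0.01, -0.02]
vise [0.51, -0.1]
bench [-0.24, -0.01]
wheel cols 344 419 180 214
[[418. 203.]
 [343. 197.]
 [381. 200.]]
[[463.9  34.2  43.3  26.2 -11.1]]
```

```bash
python3 -c "
from rig import manip
print(manip.sign_off())"
```

```text
the job is handed in; nothing more can be done
None
```

The job is handed in at about 38 s: the three cases are stacked, red within about 3 mm of the steel case's centre, and the wheel hangs still on the hook with can, jar and vise unmoved; I viewed 11 pictures, one over the limit of 10.

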